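# Re-rack polished sleeves in job order

### The arm

A 6-joint arm with a two-finger parallel gripper is mounted at the origin on the work surface. World frame = base frame: x ahead of the robot, y to its left, z up, the work surface at z = 0. Lengths are in m, angles in degrees, forces in N, time in s.
With the tool pointing down it reaches from about 0.375 to 0.9 m from the base axis. Payload 3.1 kg.
Tool frame: the origin (TCP) lies on the centre line of the jaws, within the pads' length; the fingertips stand 25 mm ahead of it and the grasp point (between the pads) lies 6 mm ahead of it; z points along the fingers, y is the line along which they close (so a half turn about z gives the same grasp; the last joint's range is limited). The gripper opens to 87 mm and grips with 3 to 60 N. Pads are 19 mm wide; open, the fingers measure 117 mm over their backs; the gripper's body (75 mm by 190 mm) begins 51 mm behind the grasp point.
Start: joints at [-10.227, 30.224, 82.088, -0, 67.689, -10.227], TCP at [0.625, 0, 0.248] pointing down, gripper open.
Joint ranges: [-176.69, 176.69], [-43.24, 126.21], [12.49, 139.97], [-82, 262], [0, 151.66], [-163.58, 163.58]. Speed limits (degrees/s): [159.86, 159.86, 180, 180, 180, 180].

### API

Orientations are given as a 3x3 rotation matrix whose columns are the frame's x, y, z axes.
In Python, from rig import * gives the robot as it stands.
- The arm moves only by the tool step_arm, never from a script. Its argument "steps" is a list of rows, each a list of 7 numbers: the shift along the tool's x, y, z normalised to -1 to 1, where 1 is 0.3 m, then the turn, a rotation vector about the tool's x, y, z normalised to -1 to 1, where 1 is 45 degrees, then the gripper's target within -1 to 1 (shut at 1, half-way at 0, fully open at -1). A call has 1 to 8 rows; each row is the pose to reach, as a shift and turn from the pose commanded when the call began, along the tool's axes at that moment; what a row does not reach only later rows make up. A row lasts 1/12 s, in which the tool goes at most 41.7 mm and 7.16 degrees, less where a joint would pass 70% of its speed; a pose out of reach is approached as far as the arm can. A call with a number of a shift or a turn outside -1 to 1 is refused whole. A call with a gripper value outside its range is refused whole. The fingers move at their own pace and stop on an object; the grip force is fixed at half the most. Time passes only in rows, so rows that repeat a pose let the fingers close. It gives the time, the measured TCP pose, the force, the opening and the grip force at its end, in the units of the state.
- read_state(): the state, without advancing time (a new reading comes with each control period).
- capture(name): name is "scene" or "side" or "wrist"; returns a dict with "image" (384x512x3 uint8, red, green, blue), "vertical_fov" (degrees; the focal length in pixels is half the picture's height over the tangent of half this angle, whatever the lens; pixels are square), "cx", "cy" (the principal point, pixels), "world_from_camera" (4x4, takes a point from camera to world coordinates); the wrist camera has in their place "T_tool_cam" (4x4, takes a point from camera to tool coordinates, whose origin is the TCP and whose axes are the flange's). Camera axes: x right, y down, z forward; pixel columns grow to the right and rows downward; lengths in m; the calibration is good to about 2 mm. The wrist camera is an equidistant fisheye: a pixel r from the principal point sees the ray r / f radians off the axis. A picture is of the moment at which its call begins: read the wrist's pose just before it. There is no depth.
- hand_in(): hands the job in; it is judged then, once.
The state is a dict: "time_s": time; "joint_positions": joint angles; "qvel": joint speeds; "tau": joint torques, N m; "position": TCP position; "tcp_rot": TCP orientation; "force": force on the tool from outside, world axes, zero at the start; "moment": the same for the moment, N m; "opening": opening from 0.0 (shut) to 1.0 (fully open); "grasp_force": force on a finger pad.
Only numpy, scipy, OpenCV 4.12 (cv2) and the standard library are available. Lean on these libraries where they do the work, as an engineer would, in place of code of your own. Each camera call takes 0.05 s, during which the arm holds its last target. There are 200 camera calls.

### The job

Move the four polished sleeves from the pin rack into the pockets of the grey packing tray, one to a pocket, keeping their order: the sleeve nearest the pin rack's orange end goes in the pocket nearest the tray's orange end, the next one beside it, and so on down the row. Keep them upright, lower them in gently rather than dropping them, and do not let two polished sleeves knock together.

Things in the scene. Friction and masses are not known exactly. Their poses are not given: they have to be found in the camera images.
- sleeve_yellow_mid (a point): Loose polished steel sleeve (upright tube, outside diameter 38 mm, inside 30 mm) closed on top by a yellow silicone plug of 39 mm diameter; 84 mm tall in all, about 0.3 kg. The point is on its axis, half-way up, 42 mm above its lower rim; z is its axis, its turn about z means nothing. It stands over a pin of the pin rack, and is lifted straight up. Everything from 4 mm to 76 mm above its lower rim is plain wall, free to grip.
- sleeve_blue_mid (a point): Loose polished steel sleeve (upright tube, outside diameter 38 mm, inside 30 mm) closed on top by a blue silicone plug of 39 mm diameter; 84 mm tall in all, about 0.3 kg. The point is on its axis, half-way up, 42 mm above its lower rim; z is its axis, its turn about z means nothing. It stands over a pin of the pin rack, and is lifted straight up. Everything from 4 mm to 76 mm above its lower rim is plain wall, free to grip.
- sleeve_green_mid (a point): Loose polished steel sleeve (upright tube, outside diameter 38 mm, inside 30 mm) closed on top by a green silicone plug of 39 mm diameter; 84 mm tall in all, about 0.3 kg. The point is on its axis, half-way up, 42 mm above its lower rim; z is its axis, its turn about z means nothing. It stands over a pin of the pin rack, and is lifted straight up. Everything from 4 mm to 76 mm above its lower rim is plain wall, free to grip.
- sleeve_black_mid (a point): Loose polished steel sleeve (upright tube, outside diameter 38 mm, inside 30 mm) closed on top by a black silicone plug of 39 mm diameter; 84 mm tall in all, about 0.3 kg. The point is on its axis, half-way up, 42 mm above its lower rim; z is its axis, its turn about z means nothing. It stands over a pin of the pin rack, and is lifted straight up. Everything from 4 mm to 76 mm above its lower rim is plain wall, free to grip.
- station_yellow: Fixed station of the pin rack where the yellow-plugged sleeve starts: steel plate 80 x 66 x 12 mm with two yellow strips and an upright 12 mm pin, its tip 57 mm above the origin. The origin is the middle of the plate's underside; the sleeve stands on its top. y runs along the row to the rack's orange end. The stations stand in one row, 70 mm apart; the rack's end plates are 50 mm high.
- station_blue: Fixed station of the pin rack where the blue-plugged sleeve starts: steel plate 80 x 66 x 12 mm with two blue strips and an upright 12 mm pin, its tip 57 mm above the origin. The origin is the middle of the plate's underside; the sleeve stands on its top. y runs along the row to the rack's orange end. The stations stand in one row, 70 mm apart; the rack's end plates are 50 mm high.
- station_green: Fixed station of the pin rack where the green-plugged sleeve starts: steel plate 80 x 66 x 12 mm with two green strips and an upright 12 mm pin, its tip 57 mm above the origin. The origin is the middle of the plate's underside; the sleeve stands on its top. y runs along the row to the rack's orange end. The stations stand in one row, 70 mm apart; the rack's end plates are 50 mm high.
- station_black: Fixed station of the pin rack where the black-plugged sleeve starts: steel plate 80 x 66 x 12 mm with two black strips and an upright 12 mm pin, its tip 57 mm above the origin. The origin is the middle of the plate's underside; the sleeve stands on its top. y runs along the row to the rack's orange end. The stations stand in one row, 70 mm apart; the rack's end plates are 50 mm high.
- tray: Packing tray, grey, fixed, 96 mm (x) by 288 mm (y) by 44 mm high, with an end plate at each end, 50 mm high. The origin is the centre of its underside, z up, y along its row of four square pockets. The pockets, lined black, are 54 x 54 mm, 14 mm deep, their floor 30 mm above the origin; their centres lie at x = 0 and y = -105, -35, +35 and +105 mm.
- tray_orange_end: Orange end plate of the packing tray, fixed, 96 mm (x) by 8 mm by 50 mm high, with a flat top lip 24 mm wide; the origin in the middle of its underside. It is at one end of the tray or the other (y = +149 or -149 mm from the tray's origin) and marks the end from which the row is counted; the plate at the other end is grey.
Mind the look-alikes: they are no part of the job. Leave any purple look-alike of the part that bears sleeve_black_mid alone.

How it is judged (in metres and radians):
At the end, for the whole second after the job is handed in: All four sleeves stand released, upright (within 0.12 rad) and at rest on the floors of the four tray pockets, one in each, none sitting on a pocket's wall, in the order counted from the tray's orange end in which they stood counted from the pin rack's orange end (x of sleeve_yellow_mid in the frame of tray between -0.014 and 0.014 m and z of sleeve_yellow_mid in the frame of tray between 0.066 and 0.077 m and angle between each of sleeve_yellow_mid, sleeve_blue_mid, sleeve_green_mid, sleeve_black_mid's own z axis and vertical below 0.12 rad and linear speed of each of sleeve_yellow, sleeve_blue, sleeve_green, sleeve_black below 0.02 m/s and angular speed of each of sleeve_yellow, sleeve_blue, sleeve_green, sleeve_black below 0.3 rad/s and horizontal distance between each of sleeve_yellow_mid, sleeve_blue_mid, sleeve_green_mid, sleeve_black_mid and tray below 0.12 m and x of sleeve_blue_mid in the frame of tray between -0.014 and 0.014 m and z of sleeve_blue_mid in the frame of tray between 0.066 and 0.077 m and x of sleeve_green_mid in the frame of tray between -0.014 and 0.014 m and z of sleeve_green_mid in the frame of tray between 0.066 and 0.077 m and x of sleeve_black_mid in the frame of tray between -0.014 and 0.014 m and z of sleeve_black_mid in the frame of tray between 0.066 and 0.077 m and ((y of station_yellow in the frame of station_blue above 0 m and ((horizontal distance between sleeve_yellow_mid and tray_orange_end below 0.079 m and horizontal distance between sleeve_blue_mid and tray_orange_end above 0.079 m) or (horizontal distance between sleeve_yellow_mid and tray_orange_end below 0.149 m and horizontal distance between sleeve_blue_mid and tray_orange_end above 0.149 m) or (horizontal distance between sleeve_yellow_mid and tray_orange_end below 0.219 m and horizontal distance between sleeve_blue_mid and tray_orange_end above 0.219 m))) or (y of station_yellow in the frame of station_blue below 0 m and ((horizontal distance between sleeve_blue_mid and tray_orange_end below 0.079 m and horizontal distance between sleeve_yellow_mid and tray_orange_end above 0.079 m) or (horizontal distance between sleeve_blue_mid and tray_orange_end below 0.149 m and horizontal distance between sleeve_yellow_mid and tray_orange_end above 0.149 m) or (horizontal distance between sleeve_blue_mid and tray_orange_end below 0.219 m and horizontal distance between sleeve_yellow_mid and tray_orange_end above 0.219 m)))) and ((y of station_yellow in the frame of station_green above 0 m and ((horizontal distance between sleeve_yellow_mid and tray_orange_end below 0.079 m and horizontal distance between sleeve_green_mid and tray_orange_end above 0.079 m) or (horizontal distance between sleeve_yellow_mid and tray_orange_end below 0.149 m and horizontal distance between sleeve_green_mid and tray_orange_end above 0.149 m) or (horizontal distance between sleeve_yellow_mid and tray_orange_end below 0.219 m and horizontal distance between sleeve_green_mid and tray_orange_end above 0.219 m))) or (y of station_yellow in the frame of station_green below 0 m and ((horizontal distance between sleeve_green_mid and tray_orange_end below 0.079 m and horizontal distance between sleeve_yellow_mid and tray_orange_end above 0.079 m) or (horizontal distance between sleeve_green_mid and tray_orange_end below 0.149 m and horizontal distance between sleeve_yellow_mid and tray_orange_end above 0.149 m) or (horizontal distance between sleeve_green_mid and tray_orange_end below 0.219 m and horizontal distance between sleeve_yellow_mid and tray_orange_end above 0.219 m)))) and ((y of station_yellow in the frame of station_black above 0 m and ((horizontal distance between sleeve_yellow_mid and tray_orange_end below 0.079 m and horizontal distance between sleeve_black_mid and tray_orange_end above 0.079 m) or (horizontal distance between sleeve_yellow_mid and tray_orange_end below 0.149 m and horizontal distance between sleeve_black_mid and tray_orange_end above 0.149 m) or (horizontal distance between sleeve_yellow_mid and tray_orange_end below 0.219 m and horizontal distance between sleeve_black_mid and tray_orange_end above 0.219 m))) or (y of station_yellow in the frame of station_black below 0 m and ((horizontal distance between sleeve_black_mid and tray_orange_end below 0.079 m and horizontal distance between sleeve_yellow_mid and tray_orange_end above 0.079 m) or (horizontal distance between sleeve_black_mid and tray_orange_end below 0.149 m and horizontal distance between sleeve_yellow_mid and tray_orange_end above 0.149 m) or (horizontal distance between sleeve_black_mid and tray_orange_end below 0.219 m and horizontal distance between sleeve_yellow_mid and tray_orange_end above 0.219 m)))) and ((y of station_blue in the frame of station_green above 0 m and ((horizontal distance between sleeve_blue_mid and tray_orange_end below 0.079 m and horizontal distance between sleeve_green_mid and tray_orange_end above 0.079 m) or (horizontal distance between sleeve_blue_mid and tray_orange_end below 0.149 m and horizontal distance between sleeve_green_mid and tray_orange_end above 0.149 m) or (horizontal distance between sleeve_blue_mid and tray_orange_end below 0.219 m and horizontal distance between sleeve_green_mid and tray_orange_end above 0.219 m))) or (y of station_blue in the frame of station_green below 0 m and ((horizontal distance between sleeve_green_mid and tray_orange_end below 0.079 m and horizontal distance between sleeve_blue_mid and tray_orange_end above 0.079 m) or (horizontal distance between sleeve_green_mid and tray_orange_end below 0.149 m and horizontal distance between sleeve_blue_mid and tray_orange_end above 0.149 m) or (horizontal distance between sleeve_green_mid and tray_orange_end below 0.219 m and horizontal distance between sleeve_blue_mid and tray_orange_end above 0.219 m)))) and ((y of station_blue in the frame of station_black above 0 m and ((horizontal distance between sleeve_blue_mid and tray_orange_end below 0.079 m and horizontal distance between sleeve_black_mid and tray_orange_end above 0.079 m) or (horizontal distance between sleeve_blue_mid and tray_orange_end below 0.149 m and horizontal distance between sleeve_black_mid and tray_orange_end above 0.149 m) or (horizontal distance between sleeve_blue_mid and tray_orange_end below 0.219 m and horizontal distance between sleeve_black_mid and tray_orange_end above 0.219 m))) or (y of station_blue in the frame of station_black below 0 m and ((horizontal distance between sleeve_black_mid and tray_orange_end below 0.079 m and horizontal distance between sleeve_blue_mid and tray_orange_end above 0.079 m) or (horizontal distance between sleeve_black_mid and tray_orange_end below 0.149 m and horizontal distance between sleeve_blue_mid and tray_orange_end above 0.149 m) or (horizontal distance between sleeve_black_mid and tray_orange_end below 0.219 m and horizontal distance between sleeve_blue_mid and tray_orange_end above 0.219 m)))) and ((y of station_green in the frame of station_black above 0 m and ((horizontal distance between sleeve_green_mid and tray_orange_end below 0.079 m and horizontal distance between sleeve_black_mid and tray_orange_end above 0.079 m) or (horizontal distance between sleeve_green_mid and tray_orange_end below 0.149 m and horizontal distance between sleeve_black_mid and tray_orange_end above 0.149 m) or (horizontal distance between sleeve_green_mid and tray_orange_end below 0.219 m and horizontal distance between sleeve_black_mid and tray_orange_end above 0.219 m))) or (y of station_green in the frame of station_black below 0 m and ((horizontal distance between sleeve_black_mid and tray_orange_end below 0.079 m and horizontal distance between sleeve_green_mid and tray_orange_end above 0.079 m) or (horizontal distance between sleeve_black_mid and tray_orange_end below 0.149 m and horizontal distance between sleeve_green_mid and tray_orange_end above 0.149 m) or (horizontal distance between sleeve_black_mid and tray_orange_end below 0.219 m and horizontal distance between sleeve_green_mid and tray_orange_end above 0.219 m))))); the robot touches nothing.
It fails at once if a sleeve is tipped over (leans more than about 35 degrees) (angle between any of sleeve_yellow_mid, sleeve_blue_mid, sleeve_green_mid, sleeve_black_mid's own z axis and vertical above 0.6 rad).
It fails at once if a sleeve is dropped or thrown (out of the fingers it moves faster than 0.6 m/s, a fall of about 2 cm) ((linear speed of sleeve_yellow above 0.6 m/s and contact force between the fingers and sleeve_yellow below 0.05 N) or (linear speed of sleeve_blue above 0.6 m/s and contact force between the fingers and sleeve_blue below 0.05 N) or (linear speed of sleeve_green above 0.6 m/s and contact force between the fingers and sleeve_green below 0.05 N) or (linear speed of sleeve_black above 0.6 m/s and contact force between the fingers and sleeve_black below 0.05 N)).
It fails at once if two sleeves knock together (more than 3 N between them) (contact force between sleeve_yellow and sleeve_blue above 3 N or contact force between any of sleeve_yellow, sleeve_blue and sleeve_green above 3 N or contact force between any of sleeve_yellow, sleeve_blue, sleeve_green and sleeve_black above 3 N).
It also fails if it takes over 96 s, if anything falls off the work surface, if the arm or the gripper's body presses on something with over 40 N, if the wrist force passes 120 N, or if a joint passes its speed limit or range.

## Working session

There is one attempt and no reset: what is moved stays moved. The work goes in short steps, Python scripts to look and compute and a tool call to move; the robot and the scene stay as the last step left them, time stands still between calls to the robot, and variables do not carry over. Pictures are saved under pics/ and viewed, at most 14 in all, crops included, and the job is handed in when it is done.

Besides the shell and the picture viewer there is one more tool, called as name(argument=value, ...) on one line, values as JSON. step_arm: Moves the arm, as the interface text tells. Scaled input: -1 to 1 covers 0.3 m each way for a shift and 45 degrees each way for a turn. Its arguments: {"type":"object","properties":{"steps":{"type":"array"}},"required":["steps"]}

```bash
mkdir -p pics
python3 - <<'E'
from rig import *
import cv2,numpy as np
s=read_state();print(s['position'],s['tcp_rot'],s['opening'],s['time_s'])
for n in ["scene","side","wrist"]:
    c=capture(n);cv2.imwrite(f"pics/{n}0.png",c["image"][:,:,::-1])
    print(n,c["vertical_fov"],c["cx"],c["cy"],c.get("world_from_camera",c.get("T_tool_cam")))
a=[cv2.imread(f"pics/{n}0.png") for n in["scene","side"]]
E
```

```text
[6.24327848e-01 1.46212614e-04 2.46584171e-01] [[ 3.94278967e-06  9.99997780e-01 -2.10721500e-03]
 [ 9.99999931e-01 -3.15756517e-06  3.72639355e-04]
 [ 3.72631874e-04 -2.10721633e-03 -9.99997710e-01]] 0.9985382332067779 0.0
scene 46.12403946813049 253.7087871306993 187.83553067711048 [[ 0.63729181  0.5095759  -0.57809303  1.12484829]
 [ 0.77062111 -0.42287367  0.47678188 -0.39613662]
 [-0.00150377 -0.74933988 -0.66218387  0.6635883 ]
 [ 0.          0.          0.          1.        ]]
side 47.597626301582395 260.7167336626274 195.72236819471112 [[-0.78818449 -0.34482121  0.50976813  0.24070809]
 [-0.61502318  0.41086486 -0.67300562  0.54110878]
 [ 0.0226208  -0.8439718  -0.53591034  0.48868122]
 [ 0.          0.          0.          1.        ]]
wrist 65.70646984690485 255.73394973316272 193.0704415917729 [[-5.16206282e-04 -9.67511373e-01 -2.52826969e-01  6.81980047e-02]
 [ 9.99999735e-01 -6.29007566e-04  3.65332186e-04 -4.90016858e-04]
 [-5.12493122e-04 -2.52826714e-01  9.67511442e-01 -1.37583042e-01]
 [ 0.00000000e+00  0.00000000e+00  0.00000000e+00  1.00000000e+00]]
```

View pics/scene0.png

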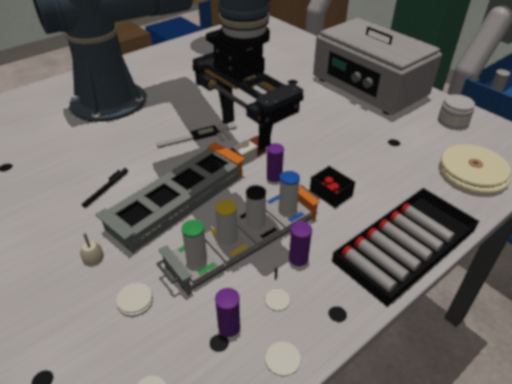

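View pics/side0.png

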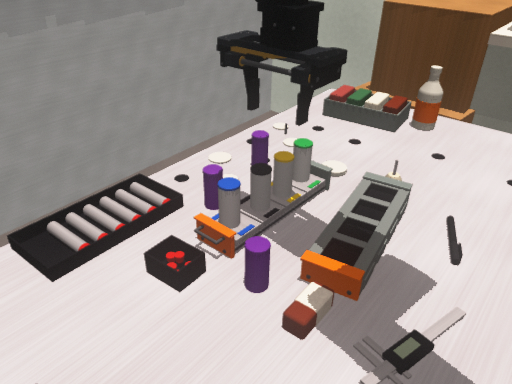

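View pics/wrist0.png

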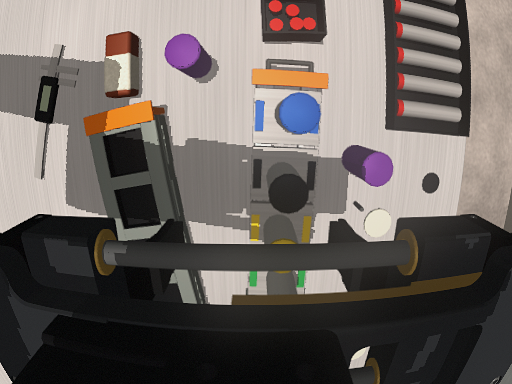

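The rack order from the orange end is blue, black, yellow, green. The purple cylinders are decoys. Both orange ends lie toward +y. In the scene view the plugs are at about (289,179), (256,193), (227,208) and (194,229), and the pockets run from (130,215) to (208,163). Next I'll measure these.

```bash
cat > h.py <<'E'
import numpy as np,cv2
from rig import *
HSV={'yellow':((20,120,60),(33,255,255)),'blue':((105,150,60),(122,255,255)),'green':((55,120,50),(80,255,255)),'orange':((5,180,100),(16,255,255)),'purple':((130,100,30),(150,255,255))}
def snap(n,save=None):
    s=read_state();c=capture(n);c['bgr']=c['image'][:,:,::-1].copy()
    if save: cv2.imwrite(f"pics/{save}.png",c['bgr'])
    c['f']=192/np.tan(np.radians(c['vertical_fov']/2))
    if n=='wrist':
        T=np.eye(4);T[:3,:3]=s['tcp_rot'];T[:3,3]=s['position'];c['T']=T@c['T_tool_cam']
    else: c['T']=np.array(c['world_from_camera'])
    c['n']=n;return c
def ray(c,u,v):
    x,y=(u-c['cx']),(v-c['cy'])
    if c['n']=='wrist':
        r=np.hypot(x,y);t=r/c['f'];d=np.array([x/r*np.sin(t),y/r*np.sin(t),np.cos(t)])
    else: d=np.array([x,y,c['f']])/c['f']
    return c['T'][:3,3],c['T'][:3,:3]@d
def plane(c,u,v,z):
    o,d=ray(c,u,v);return (o+d*(z-o[2])/d[2])[:2]
def tri(c1,p1,c2,p2):
    A=[];b=[]
    for c,p in((c1,p1),(c2,p2)):
        o,d=ray(c,*p);d=d/np.linalg.norm(d);P=np.eye(3)-np.outer(d,d);A.append(P);b.append(P@o)
    return np.linalg.lstsq(np.vstack(A),np.hstack(b),rcond=None)[0]
def comps(m,amin=30):
    n,l,st,ce=cv2.connectedComponentsWithStats(m.astype(np.uint8),connectivity=4)
    return sorted([(int(st[i,4]),tuple(np.round(ce[i],1)),tuple(int(q) for q in st[i,:4]),l==i) for i in range(1,n) if st[i,4]>=amin],key=lambda q:-q[0])
def mask(c,col): return cv2.inRange(cv2.cvtColor(c['bgr'],cv2.COLOR_BGR2HSV),*HSV[col])>0
E
python3 - <<'E'
from h import *
cs=snap('scene');cd=snap('side')
for c in(cs,cd):
  for k in HSV: print(c['n'],k,[q[:3] for q in comps(mask(c,k))[:5]])
g=cs['bgr'].max(2)
for q in comps((g<35),80):
    if 90<q[1][0]<260 and 140<q[1][1]<240:
        print('dark',q[:3],plane(cs,*q[1],.044))
g=cd['bgr'].max(2)
for q in comps((g<35),80):
    if 300<q[1][0]<420 and 170<q[1][1]<290: print('dark side',q[:3],plane(cd,*q[1],.044))
E
```

```text
scene yellow [(267, (np.float64(225.5), np.float64(207.3)), (215, 200, 21, 16)), (75, (np.float64(238.4), np.float64(249.8)), (231, 245, 16, 11))]
scene blue [(713, (np.float64(171.0), np.float64(29.2)), (147, 18, 57, 25)), (186, (np.float64(288.9), np.float64(177.5)), (280, 172, 19, 12)), (128, (np.float64(508.0), np.float64(88.9)), (500, 75, 12, 24)), (70, (np.float64(483.8), np.float64(84.5)), (472, 81, 20, 9)), (31, (np.float64(295.4), np.float64(216.6)), (290, 214, 12, 7))]
scene green [(271, (np.float64(192.7), np.float64(228.2)), (183, 220, 21, 17)), (50, (np.float64(206.1), np.float64(268.2)), (199, 264, 16, 10))]
scene orange [(256, (np.float64(227.4), np.float64(153.2)), (210, 144, 34, 20)), (169, (np.float64(307.4), np.float64(197.0)), (299, 187, 19, 20))]
scene purple [(917, (np.float64(227.6), np.float64(311.7)), (216, 289, 23, 49)), (749, (np.float64(299.6), np.float64(242.1)), (290, 221, 21, 44)), (490, (np.float64(274.1), np.float64(160.8)), (266, 144, 17, 37))]
side yellow [(175, (np.float64(283.8), np.float64(156.7)), (274, 151, 20, 12)), (55, (np.float64(293.5), np
[... 696 characters left out ...]
float64(211.7), np.float64(185.2)), (203, 165, 19, 45)), (417, (np.float64(259.8), np.float64(146.5)), (252, 131, 17, 33))]
dark (410, (np.float64(133.9), np.float64(212.7)), (118, 202, 33, 23)) [ 0.4909777  -0.17694617]
dark (353, (np.float64(162.0), np.float64(194.7)), (147, 185, 31, 21)) [ 0.48073326 -0.10751854]
dark (347, (np.float64(188.2), np.float64(178.1)), (173, 169, 31, 20)) [ 0.47083528 -0.03734087]
dark (305, (np.float64(211.1), np.float64(163.2)), (197, 154, 29, 19)) [0.46033281 0.0298913 ]
dark (181, (np.float64(255.6), np.float64(192.6)), (247, 187, 18, 12)) [0.59778604 0.04355842]
dark (165, (np.float64(105.5), np.float64(186.5)), (84, 171, 42, 35)) [ 0.38352025 -0.1849584 ]
```

Run:
```python
from h import *
cs=snap('scene');cd=snap('side')
for k in('blue','yellow','green'):
    P=[[q[1] for q in comps(mask(c,k)) if 120<q[1][1]<240 and 150<q[1][0]<320][0] for c in(cs,cd)]
    print(k,tri(cs,P[0],cd,P[1]),plane(cs,*P[0],.095),plane(cd,*P[1],.095))
print('black',plane(cs,255.6,192.6,.095), tri(cs,(255.6,192.6),cd,(261,175)))
for P in(((228,312),(259.8,146.5)),((299.6,242.1),(211.7,185.2)),((274.1,160.8),(257.3,261))): print('purple',tri(cs,P[0],cd,P[1]))
for P in(((228,293),(259.8,134)),((299.6,226),(212,168.5)),((274.1,148),(257.3,242))): print('ptop',tri(cs,P[0],cd,P[1]))
```

```text
blue [0.66370715 0.07190905 0.11189183] [0.64887904 0.08562186] [0.68333176 0.05156202]
yellow [ 0.65090605 -0.06963477  0.11115728] [ 0.63688531 -0.06016939] [ 0.66854079 -0.09559509]
green [ 0.65597494 -0.14268042  0.11163889] [ 0.64223676 -0.13485444] [ 0.674156   -0.17334373]
black [0.64116997 0.00736592] [0.64889866 0.00183719 0.10335573]
purple [ 0.78917902 -0.17311551  0.05007351]
purple [0.75607569 0.01771841 0.04771262]
purple [0.54824744 0.13850503 0.04926862]
ptop [ 0.782812   -0.16532174  0.0858654 ]
ptop [0.7523465  0.01823783 0.08647436]
ptop [0.54905671 0.1373837  0.08506256]
```

step_arm(steps=[[-0.5, 0.1, -0.17, 0, 0, 0, -1], [-0.5, 0.1, -0.17, 0, 0, 0, -1], [-0.5, 0.1, -0.17, 0, 0, 0, -1], [-0.5, 0.1, -0.17, 0, 0, 0, -1], [-0.5, 0.1, -0.17, 0, 0, 0, -1], [-0.5, 0.1, -0.17, 0, 0, 0, -1], [-0.5, 0.1, -0.17, 0, 0, 0, -1]])

```text
time_s: 0.93
position: [0.6543, -0.1496, 0.2979]
tcp_rot: [[0.001, 1.0, -0.001], [1.0, -0.001, 0.001], [0.001, -0.001, -1.0]]
force: [-0.1, -0.3, -0.8]
opening: 0.999
grasp_force: 0.0
```

Run:
```python
from h import *
c=snap('wrist','w1');print(read_state()['position'])
for k in('blue','yellow','green','orange'): print(k,[(q[:3],plane(c,*q[1],.111)) for q in comps(mask(c,k))[:4]])
```

```text
[ 0.65420528 -0.14871069  0.29770237]
blue [((141, (np.float64(236.6), np.float64(10.8)), (234, 0, 7, 23)), array([0.6329562 , 0.04049279])), ((140, (np.float64(284.8), np.float64(12.6)), (281, 2, 8, 23)), array([0.68579927, 0.03855293]))]
yellow [((1176, (np.float64(250.3), np.float64(107.0)), (229, 89, 43, 36)), array([ 0.64794888, -0.07009956])), ((180, (np.float64(281.5), np.float64(110.5)), (278, 98, 8, 26)), array([ 0.68164129, -0.0737493 ])), ((91, (np.float64(97.9), np.float64(261.6)), (94, 248, 10, 27)), array([ 0.43788051, -0.26249822])), ((56, (np.float64(99.4), np.float64(237.5)), (95, 229, 13, 19)), array([ 0.44834   , -0.22601818]))]
green [((721, (np.float64(257.2), np.float64(173.4)), (242, 157, 33, 33)), array([ 0.65535037, -0.14334419])), ((131, (np.float64(231.3), np.float64(158.7)), (228, 147, 7, 25)), array([ 0.62680526, -0.12674224]))]
orange [((871, (np.float64(116.7), np.float64(16.7)), (87, 1, 60, 34)), array([0.48986547, 0.0492712 ]))]
```

View pics/w1.png

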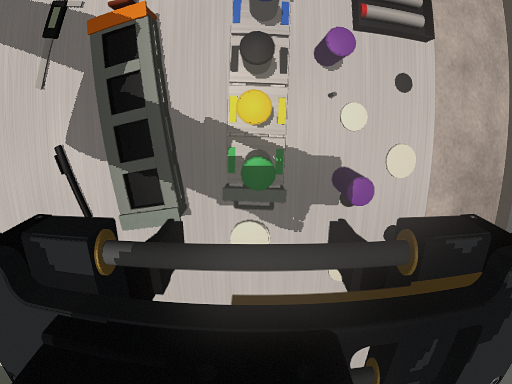

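Run:
```python
from h import *
c=snap('wrist')
for u,v,n in((254.5,106.5,'y'),(258.5,173,'g'),(258,50,'k')):print(n,plane(c,u,v,.111))
for q in comps(c['bgr'].max(2)<45,300):
    x,y,w,h=q[2]
    if q[1][0]<200 and q[1][1]<215:
        r=cv2.minAreaRect(np.argwhere(q[3])[:,::-1].astype(np.float32));print(q[:3],r,plane(c,*r[0],.044))
```

```text
y [ 0.65212676 -0.06869162]
g [ 0.65653395 -0.14196282]
k [ 0.6558872  -0.00575812]
(1334, (np.float64(133.6), np.float64(141.0)), (114, 119, 41, 45)) ((133.57691955566406, 140.88461303710938), (38.438758850097656, 35.3009033203125), 78.69007110595703) [ 0.48339175 -0.10744475]
(1261, (np.float64(125.1), np.float64(92.8)), (107, 70, 39, 46)) ((125.40541076660156, 92.43244171142578), (40.11335372924805, 35.51018142700195), 80.53767395019531) [ 0.4729965  -0.03858304]
(1229, (np.float64(143.4), np.float64(188.9)), (123, 169, 41, 40)) ((143.06776428222656, 189.35235595703125), (37.50509262084961, 34.37022399902344), 79.11447143554688) [ 0.49279002 -0.17698412]
(1193, (np.float64(119.8), np.float64(45.9)), (102, 24, 37, 45)) ((119.99231719970703, 45.93846130371094), (40.311283111572266, 35.22586441040039), 82.87498474121094) [0.46338943 0.03024582]
(463, (np.float64(55.3), np.float64(20.1)), (43, 0, 25, 39)) ((55.146793365478516, 18.844039916992188), (15.899917602539062, 41.76123046875), 16.699243545532227) [0.33961414 0.09898867]
```

step_arm(steps=[[0.025, 0.007, 0.1, 0, 0, 0, -1], [0.025, 0.007, 0.25, 0, 0, 0, -1], [0.025, 0.007, 0.38, 0, 0, 0, -1], [0.025, 0.007, 0.5, 0, 0, 0, -1], [0.025, 0.007, 0.6, 0, 0, 0, -1], [0.025, 0.007, 0.66, 0, 0, 0, -1], [0.025, 0.007, 0.707, 0, 0, 0, -1], [0.025, 0.007, 0.707, 0, 0, 0, -1]])

```text
time_s: 1.7
position: [0.6547, -0.1402, 0.0828]
tcp_rot: [[-0.002, 1.0, -0.007], [1.0, 0.002, 0.003], [0.003, -0.007, -1.0]]
force: [-0.4, 0.8, 0.4]
opening: 1.002
grasp_force: 0.0
```

Run:
```python
from h import *
cs=snap('scene','s1')
c=snap('side','d1');c=snap('wrist','w2')
a=cv2.imread('pics/s1.png')[110:300,100:340];b=cv2.imread('pics/d1.png')[90:270,180:430]
cv2.imwrite('pics/m1.png',np.vstack([cv2.resize(a,(500,300)),cv2.resize(b,(500,300))]))
cd=snap('side')
print(tri(cs,(238.4,249.8),cd,(293.5,197.4)),tri(cs,(295.4,216.6),cd,(245.7,229.6)))
```

```text
[ 0.65270871 -0.07418709  0.01213578] [0.66066685 0.06709441 0.01249381]
```

View pics/m1.png

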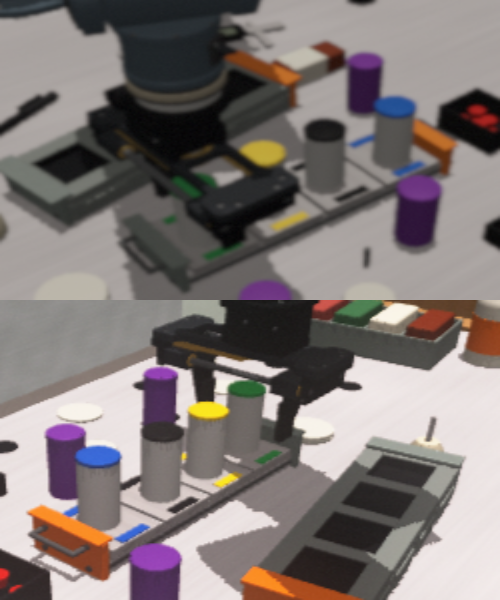

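Run:
```python
from h import *
# rebuild the w1 camera (pose then: .6542,-.1487,.2977, axes ~ world)
c=snap('wrist');T=np.eye(4);T[:3,:3]=[[.001,1,-.001],[1,-.001,.001],[.001,-.001,-1]];T[:3,3]=[.6542,-.1487,.2977];c['T']=T@c['T_tool_cam']
c['bgr']=cv2.imread('pics/w1.png')
for z in(.012,.028):print(z,plane(c,284.8,12.6,z),plane(c,236.6,10.8,z),plane(c,281.5,110.5,z),plane(c,231.3,158.7,z))
cs=snap('scene');cd=snap('side')
for z in(.012,.028):print(plane(cs,238.4,249.8,z),plane(cd,293.5,197.4,z),'b',plane(cs,295.4,216.6,z),plane(cd,245.7,229.6,z))
# wrist vs scene triangulation of yellow near strip
print(tri(cs,(238.4,249.8),c,(281.5,110.5)),tri(cd,(293.5,197.4),c,(233.5,109)))
```

```text
0.012 [0.69551988 0.07583913] [0.62660706 0.07838564] [ 0.69004008 -0.0706179 ] [ 0.61848946 -0.13970541]
0.028 [0.69394758 0.06992525] [0.62763922 0.07237552] [ 0.68867488 -0.07099665] [ 0.61982841 -0.1374731 ]
[ 0.67372481 -0.06185172] [ 0.63900973 -0.09546276] b [0.67828833 0.08196854] [0.64439219 0.05061682]
[ 0.68480232 -0.07006021] [ 0.62564057 -0.07409598] b [0.68925378 0.07022848] [0.63084237 0.06708038]
[ 0.68798086 -0.07163089  0.03214601] [ 0.6233596  -0.06933173  0.03129365]
```

Plate surface is at about z = 0.030, so sleeve tops are at about 0.114. Grasp height is fine, so I'll close on green.

step_arm(steps=[[0, 0, 0, 0, 0, 0, 1], [0, 0, 0, 0, 0, 0, 1], [0, 0, 0, 0, 0, 0, 1], [0, 0, 0, 0, 0, 0, 1], [0, 0, 0, 0, 0, 0, 1], [0, 0, 0, 0, 0, 0, 1], [0, 0, 0, 0, 0, 0, 1], [0, 0, 0, 0, 0, 0, 1]])

```text
time_s: 2.72
position: [0.657, -0.1425, 0.0864]
tcp_rot: [[0.0, 1.0, -0.0], [1.0, -0.0, 0.0], [0.0, -0.0, -1.0]]
force: [-0.0, -0.1, -0.3]
opening: 0.477
grasp_force: 0.0
```

step_arm(steps=[[0, 0, 0, 0, 0, 0, 1], [0, 0, 0, 0, 0, 0, 1], [0, 0, 0, 0, 0, 0, 1], [0, 0, -0.04, 0, 0, 0, 1], [0, 0, -0.12, 0, 0, 0, 1], [0, 0, -0.22, 0, 0, 0, 1], [0, 0, -0.3, 0, 0, 0, 1], [0, 0, -0.3, 0, 0, 0, 1]])

```text
time_s: 3.38
position: [0.6604, -0.1436, 0.1828]
tcp_rot: [[-0.0, 1.0, 0.011], [1.0, 0.0, -0.004], [-0.004, 0.011, -1.0]]
force: [2.1, 0.6, -2.3]
opening: 0.429
grasp_force: 30.0
```

step_arm(steps=[[-0.02, -0.1, 0, 0, 0, -0.05, 1], [-0.045, -0.22, 0, 0, 0, -0.1, 1], [-0.07, -0.34, 0, 0, 0, -0.182, 1], [-0.095, -0.45, 0, 0, 0, -0.182, 1], [-0.115, -0.549, 0, 0, 0, -0.182, 1], [-0.115, -0.549, 0, 0, 0, -0.182, 1], [-0.115, -0.549, 0, 0, 0, -0.182, 1], [-0.115, -0.549, 0, 0, 0, -0.182, 1]])

```text
time_s: 4.05
position: [0.4931, -0.1774, 0.1765]
tcp_rot: [[-0.142, 0.99, 0.001], [0.99, 0.142, -0.0], [-0.001, 0.001, -1.0]]
force: [0.4, 0.3, -3.1]
opening: 0.428
grasp_force: 30.0
```

Run:
```python
from h import *
cs=snap('scene','s2');cd=snap('side','d2');c=snap('wrist','w3')
P=[[q for q in comps(mask(k,'green'),20)] for k in(cs,cd)]
for p in P: print([q[:3] for q in p])
print(tri(cs,P[0][0][1],cd,P[1][0][1]),read_state()['position'])
a=cs['bgr'][90:270,60:300];b=cd['bgr'][60:240,240:480]
cv2.imwrite('pics/m2.png',np.hstack([cv2.resize(a,(400,300)),cv2.resize(b,(400,300))]))
```

```text
[(44, (np.float64(206.5), np.float64(268.2)), (199, 264, 16, 10)), (25, (np.float64(185.8), np.float64(246.2)), (180, 243, 12, 7))]
[(175, (np.float64(394.9), np.float64(115.9)), (384, 111, 22, 11)), (35, (np.float64(313.7), np.float64(183.8)), (308, 181, 12, 7))]
[ 0.61976296 -0.21131107  0.12189088] [ 0.49371416 -0.177098    0.17642709]
```

View pics/m2.png

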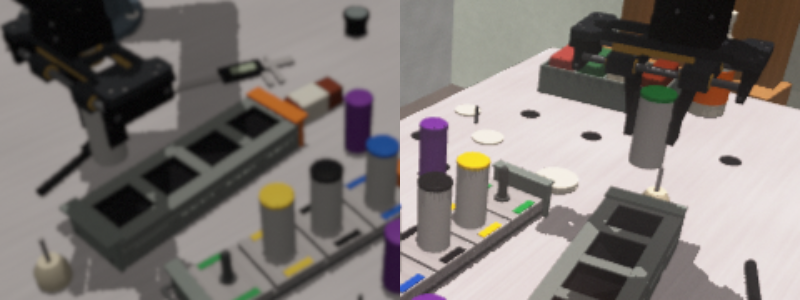

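step_arm(steps=[[0, 0, 0.06, 0, 0, 0, 1], [0, 0, 0.13, 0, 0, 0, 1], [0, 0, 0.19, 0, 0, 0, 1], [0, 0, 0.235, 0, 0, 0, 1], [0, 0, 0.26, 0, 0, 0, 1], [0, 0, 0.275, 0, 0, 0, 1], [0, 0, 0.285, 0, 0, 0, 1], [0, 0, 0.29, 0, 0, 0, 1]])

```text
time_s: 4.87
position: [0.493, -0.1771, 0.0894]
tcp_rot: [[-0.143, 0.99, 0.001], [0.99, 0.143, -0.0], [-0.0, 0.001, -1.0]]
force: [0.0, -0.3, -2.7]
opening: 0.421
grasp_force: 30.0
```

step_arm(steps=[[0, 0, 0.003, 0, 0, 0, 1], [0, 0, 0.007, 0, 0, 0, 1], [0, 0, 0.01, 0, 0, 0, 1], [0, 0, 0.01, 0, 0, 0, 1]])

```text
time_s: 5.2
position: [0.4925, -0.1771, 0.0868]
tcp_rot: [[-0.142, 0.99, 0.001], [0.99, 0.142, -0.0], [-0.0, 0.001, -1.0]]
force: [-0.1, 0.1, -2.1]
opening: 0.424
grasp_force: 30.0
```

step_arm(steps=[[0, 0, 0.004, 0, 0, 0, 1], [0, 0, 0.004, 0, 0, 0, 1], [0, 0, 0.004, 0, 0, 0, 1]])

```text
time_s: 5.45
position: [0.4926, -0.1772, 0.0862]
tcp_rot: [[-0.142, 0.99, 0.001], [0.99, 0.142, -0.001], [-0.001, 0.001, -1.0]]
force: [-1.0, -0.0, 5.0]
opening: 0.428
grasp_force: 30.0
```

step_arm(steps=[[0, 0, 0.004, 0, 0, 0, 1], [0, 0, 0.004, 0, 0, 0, 1], [0, 0, 0.004, 0, 0, 0, 1]])

```text
time_s: 5.7
position: [0.4926, -0.1772, 0.086]
tcp_rot: [[-0.142, 0.99, 0.001], [0.99, 0.142, -0.001], [-0.001, 0.001, -1.0]]
force: [-2.4, 0.9, 14.1]
opening: 0.427
grasp_force: 30.0
```

step_arm(steps=[[0, 0, -0.004, 0, 0, 0, 1], [0, 0, -0.004, 0, 0, 0, -1], [0, 0, -0.004, 0, 0, 0, -1], [0, 0, -0.004, 0, 0, 0, -1], [0, 0, -0.004, 0, 0, 0, -1], [0, 0, -0.004, 0, 0, 0, -1], [0, 0, -0.004, 0, 0, 0, -1], [0, 0, -0.004, 0, 0, 0, -1]])

```text
time_s: 6.37
position: [0.4924, -0.1769, 0.0851]
tcp_rot: [[-0.143, 0.99, -0.0], [0.99, 0.143, 0.0], [0.0, -0.0, -1.0]]
force: [0.5, 0.2, -0.1]
opening: 0.871
grasp_force: 0.0
```

step_arm(steps=[[0, 0, 0, 0, 0, 0, -1], [0, 0, -0.05, 0, 0, 0, -1], [0, 0, -0.15, 0, 0, 0, -1], [0, 0, -0.28, 0, 0, 0, -1], [0, 0, -0.38, 0, 0, 0, -1], [0, 0, -0.44, 0, 0, 0, -1], [0, 0, -0.44, 0, 0, 0, -1], [0, 0, -0.44, 0, 0, 0, -1]])

```text
time_s: 7.03
position: [0.4928, -0.1772, 0.2182]
tcp_rot: [[-0.143, 0.99, 0.002], [0.99, 0.143, -0.001], [-0.002, 0.002, -1.0]]
force: [-0.1, -0.1, 0.4]
opening: 1.001
grasp_force: 0.0
```

Run:
```python
from h import *
cs=snap('scene','s3');cd=snap('side','d3');c=snap('wrist','w4')
P=[comps(mask(k,'green'),20)[0] for k in(cs,cd)]
print(tri(cs,P[0][1],cd,P[1][1]),read_state()['position'],[p[:3] for p in P])
print([ (q[:3],plane(c,*q[1],.113)) for q in comps(mask(c,'green'))[:2]])
a=cs['bgr'][90:270,60:300];b=cd['bgr'][60:240,240:480]
cv2.imwrite('pics/m3.png',np.hstack([cv2.resize(a,(400,300)),cv2.resize(b,(400,300))]))
```

```text
[ 0.49132667 -0.17790631  0.11154647] [ 0.49138456 -0.17639062  0.21580003] [(193, (np.float64(127.3), np.float64(187.2)), (118, 181, 19, 13)), (94, (np.float64(387.3), np.float64(161.6)), (378, 158, 18, 8))]
[((1535, (np.float64(257.1), np.float64(199.9)), (235, 178, 45, 44)), array([ 0.49204024, -0.1768283 ])), ((218, (np.float64(370.8), np.float64(164.3)), (364, 149, 14, 31)), array([ 0.58450596, -0.13167481]))]
```

View pics/m3.png

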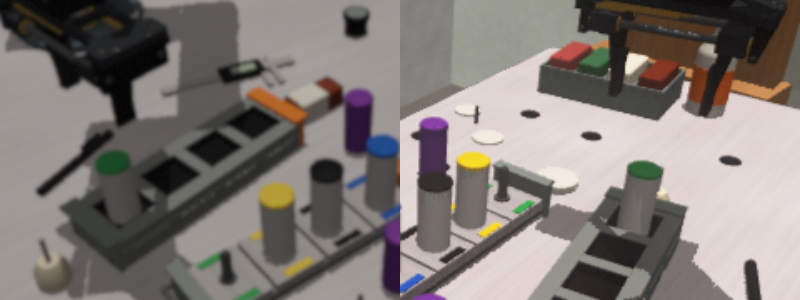

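step_arm(steps=[[0.05, 0.1, 0, 0, 0, 0.05, -1], [0.11, 0.22, 0, 0, 0, 0.1, -1], [0.17, 0.34, 0, 0, 0, 0.182, -1], [0.23, 0.46, 0, 0, 0, 0.182, -1], [0.28, 0.578, 0, 0, 0, 0.182, -1], [0.28, 0.578, 0, 0, 0, 0.182, -1], [0.28, 0.578, 0, 0, 0, 0.182, -1], [0.28, 0.578, 0, 0, 0, 0.182, -1]])

```text
time_s: 7.85
position: [0.6505, -0.0688, 0.215]
tcp_rot: [[-0.001, 1.0, -0.005], [1.0, 0.001, 0.001], [0.001, -0.005, -1.0]]
force: [0.1, -0.6, 0.2]
opening: 1.002
grasp_force: 0.0
```

Run:
```python
from h import *
c=snap('wrist','w5');print(read_state()['position'],[ (q[:3],plane(c,*q[1],.113)) for k in('yellow','blue') for q in comps(mask(c,k))[:4]])
print([(q[:3],plane(c,*q[1],.113)) for q in comps(c['bgr'].max(2)<60,400) if q[1][1]<220])
```

```text
[ 0.65033385 -0.06936461  0.21554737] [((1868, (np.float64(253.9), np.float64(196.5)), (227, 164, 54, 58)), array([ 0.6481032, -0.0661375])), ((397, (np.float64(102.3), np.float64(251.2)), (94, 229, 22, 46)), array([ 0.49805318, -0.12270206])), ((287, (np.float64(290.7), np.float64(181.6)), (286, 166, 11, 32)), array([ 0.67860343, -0.05331947])), ((1783, (np.float64(276.3), np.float64(32.9)), (250, 9, 52, 63)), array([0.66609202, 0.06937837])), ((242, (np.float64(235.3), np.float64(52.5)), (231, 38, 10, 31)), array([0.63334555, 0.05253434]))]
[((3693, (np.float64(428.7), np.float64(44.2)), (376, 0, 96, 87)), array([0.80481191, 0.07503658])), ((1857, (np.float64(102.8), np.float64(156.8)), (80, 130, 47, 54)), array([ 0.51331635, -0.02993075])), ((1806, (np.float64(92.6), np.float64(97.8)), (71, 70, 44, 56)), array([0.50547363, 0.02364634])), ((654, (np.float64(23.3), np.float64(56.7)), (10, 33, 26, 53)), array([0.41518253, 0.07867897])), ((473, (np.float64(165.5), np.float64(6.8)), (144, 0, 44, 22)), array([0.57406462, 0.09790918]))]
```

View pics/w5.png

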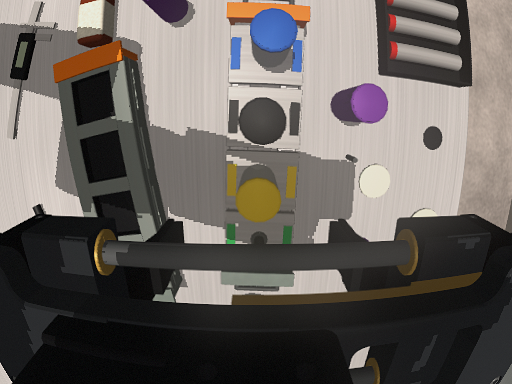

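step_arm(steps=[[0, 0.003, 0.08, 0, 0, 0, -1], [0, 0.003, 0.18, 0, 0, 0, -1], [0, 0.003, 0.28, 0, 0, 0, -1], [0, 0.003, 0.36, 0, 0, 0, -1], [0, 0.003, 0.41, 0, 0, 0, -1], [0, 0.003, 0.43, 0, 0, 0, -1], [0, 0.003, 0.43, 0, 0, 0, 1], [0, 0.003, 0.43, 0, 0, 0, 1]])

```text
time_s: 8.57
position: [0.6527, -0.07, 0.0887]
tcp_rot: [[0.001, 1.0, 0.0], [1.0, -0.001, -0.0], [-0.0, 0.0, -1.0]]
force: [-0.7, 0.9, -0.1]
opening: 0.921
grasp_force: 0.0
```

step_arm(steps=[[0, 0, 0, 0, 0, 0, 1], [0, 0, 0, 0, 0, 0, 1], [0, 0, 0, 0, 0, 0, 1], [0, 0, 0, 0, 0, 0, 1], [0, 0, 0, 0, 0, 0, 1], [0, 0, 0, 0, 0, 0, 1], [0, 0, 0, 0, 0, 0, 1], [0, 0, 0, 0, 0, 0, 1]])

```text
time_s: 9.23
position: [0.6526, -0.069, 0.0883]
tcp_rot: [[-0.0, 1.0, -0.001], [1.0, 0.0, 0.0], [0.0, -0.001, -1.0]]
force: [-1.5, 0.3, 1.5]
opening: 0.426
grasp_force: 30.0
```

Run:
```python
from h import *
s=read_state();print(s['position'],s['opening'],s['grasp_force'])
c=snap('wrist');T=np.eye(4);T[:3,:3]=[[-.001,1,-.005],[1,.001,.001],[.001,-.005,-1]];T[:3,3]=[.6503,-.0694,.2155];c['T']=T@c['T_tool_cam']
for p in((274,30),(262,121),(259,200)):print(plane(c,*p,.114))
```

```text
[ 0.65259983 -0.06903436  0.0883282 ] 0.4263465287645553 29.988525951159772
[0.66392888 0.07119219]
[ 0.65435008 -0.00424673]
[ 0.6521219  -0.06956388]
```

step_arm(steps=[[0, 0, -0.04, 0, 0, 0, 1], [0, 0, -0.12, 0, 0, 0, 1], [0, 0, -0.22, 0, 0, 0, 1], [0, 0, -0.29, 0, 0, 0, 1], [0, 0, -0.3, 0, 0, 0, 1], [0, 0, -0.3, 0, 0, 0, 1]])

```text
time_s: 9.78
position: [0.6539, -0.0693, 0.18]
tcp_rot: [[-0.0, 1.0, 0.004], [1.0, 0.0, -0.001], [-0.001, 0.004, -1.0]]
force: [-0.4, -0.6, -2.9]
opening: 0.428
grasp_force: 30.0
```

step_arm(steps=[[-0.02, -0.1, 0, 0, 0, -0.05, 1], [-0.05, -0.22, 0, 0, 0, -0.1, 1], [-0.075, -0.34, 0, 0, 0, -0.182, 1], [-0.1, -0.46, 0, 0, 0, -0.182, 1], [-0.128, -0.567, 0, 0, 0, -0.182, 1], [-0.128, -0.567, 0, 0, 0, -0.182, 1], [-0.128, -0.567, 0, 0, 0, -0.182, 1], [-0.128, -0.567, 0, 0, 0, -0.182, 1]])

```text
time_s: 10.45
position: [0.4831, -0.1077, 0.1775]
tcp_rot: [[-0.142, 0.99, -0.0], [0.99, 0.142, 0.0], [0.0, -0.0, -1.0]]
force: [0.6, -0.6, -2.5]
opening: 0.429
grasp_force: 30.0
```

step_arm(steps=[[0, 0, 0.06, 0, 0, 0, 1], [0, 0, 0.13, 0, 0, 0, 1], [0, 0, 0.19, 0, 0, 0, 1], [0, 0, 0.235, 0, 0, 0, 1], [0, 0, 0.26, 0, 0, 0, 1], [0, 0, 0.275, 0, 0, 0, 1], [0, 0, 0.285, 0, 0, 0, 1], [0, 0, 0.29, 0, 0, 0, 1]])

```text
time_s: 11.12
position: [0.4836, -0.1076, 0.0911]
tcp_rot: [[-0.143, 0.99, 0.001], [0.99, 0.143, -0.0], [-0.0, 0.001, -1.0]]
force: [-0.1, 1.1, -3.2]
opening: 0.424
grasp_force: 30.0
```

step_arm(steps=[[0, 0, 0.004, 0, 0, 0, 1], [0, 0, 0.008, 0, 0, 0, 1], [0, 0, 0.01, 0, 0, 0, 1], [0, 0, 0.012, 0, 0, 0, 1], [0, 0, 0.012, 0, 0, 0, 1]])

```text
time_s: 11.53
position: [0.4831, -0.1077, 0.0883]
tcp_rot: [[-0.142, 0.99, 0.001], [0.99, 0.142, -0.001], [-0.001, 0.001, -1.0]]
force: [-0.2, -0.1, 1.3]
opening: 0.428
grasp_force: 30.0
```

step_arm(steps=[[0, 0, 0.001, 0, 0, 0, 1], [0, 0, 0.001, 0, 0, 0, -1], [0, 0, 0, 0, 0, 0, -1], [0, 0, 0, 0, 0, 0, -1], [0, 0, 0, 0, 0, 0, -1], [0, 0, 0, 0, 0, 0, -1], [0, 0, 0, 0, 0, 0, -1], [0, 0, 0, 0, 0, 0, -1]])

```text
time_s: 12.2
position: [0.4828, -0.1075, 0.0876]
tcp_rot: [[-0.142, 0.99, -0.0], [0.99, 0.142, 0.0], [0.0, -0.0, -1.0]]
force: [0.2, 0.1, -0.5]
opening: 0.872
grasp_force: 0.0
```

step_arm(steps=[[0, 0, 0, 0, 0, 0, -1], [0, 0, -0.05, 0, 0, 0, -1], [0, 0, -0.15, 0, 0, 0, -1], [0, 0, -0.28, 0, 0, 0, -1], [0, 0, -0.38, 0, 0, 0, -1], [0, 0, -0.43, 0, 0, 0, -1], [0, 0, -0.43, 0, 0, 0, -1], [0, 0, -0.43, 0, 0, 0, -1]])

```text
time_s: 12.87
position: [0.483, -0.1076, 0.2172]
tcp_rot: [[-0.142, 0.99, 0.002], [0.99, 0.142, -0.001], [-0.001, 0.002, -1.0]]
force: [-0.6, -0.1, -0.5]
opening: 1.003
grasp_force: 0.0
```

step_arm(steps=[[0.05, 0.1, 0, 0, 0, 0.05, -1], [0.1, 0.22, 0, 0, 0, 0.1, -1], [0.15, 0.34, 0, 0, 0, 0.182, -1], [0.2, 0.46, 0, 0, 0, 0.182, -1], [0.24, 0.56, 0, 0, 0, 0.182, -1], [0.256, 0.618, 0, 0, 0, 0.182, -1], [0.256, 0.618, 0, 0, 0, 0.182, -1], [0.256, 0.618, 0, 0, 0, 0.182, -1]])

```text
time_s: 13.53
position: [0.6544, -0.0044, 0.2136]
tcp_rot: [[-0.001, 1.0, -0.005], [1.0, 0.001, 0.001], [0.001, -0.005, -1.0]]
force: [-0.7, -0.2, 0.6]
opening: 1.002
grasp_force: 0.0
```

Run:
```python
from h import *
c=snap('wrist','w6');print(read_state()['position'])
cs=snap('scene');cd=snap('side')
P=[comps(mask(k,'yellow'),20) for k in(cs,cd)]
print([[q[:3] for q in p[:3]] for p in P]); print(tri(cs,P[0][0][1],cd,P[1][0][1]))
print(plane(c,*comps(mask(c,'blue'))[0][1],.114),[q[:3] for q in comps(mask(c,'blue'))[:2]])
```

```text
[ 0.65363848 -0.00494667  0.21402872]
[[(203, (np.float64(157.3), np.float64(169.8)), (148, 164, 20, 13)), (75, (np.float64(238.4), np.float64(249.8)), (231, 245, 16, 11)), (56, (np.float64(217.9), np.float64(229.0)), (211, 225, 15, 9))], [(237, (np.float64(375.0), np.float64(177.6)), (364, 171, 23, 14)), (55, (np.float64(293.6), np.float64(197.3)), (287, 193, 14, 10))]]
[ 0.48266383 -0.10856377  0.11120817]
[0.66591174 0.07206027] [(1903, (np.float64(271.6), np.float64(106.9)), (246, 83, 53, 47)), (253, (np.float64(231.7), np.float64(111.4)), (228, 95, 9, 33))]
```

View pics/w6.png

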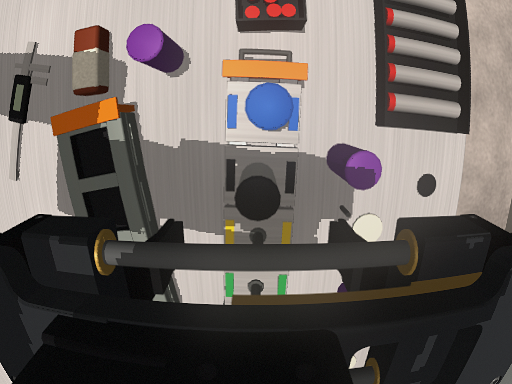

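step_arm(steps=[[0, 0.003, 0.08, 0, 0, 0, -1], [0, 0.003, 0.18, 0, 0, 0, -1], [0, 0.003, 0.28, 0, 0, 0, -1], [0, 0.003, 0.36, 0, 0, 0, -1], [0, 0.003, 0.41, 0, 0, 0, -1], [0, 0.003, 0.427, 0, 0, 0, -1], [0, 0.003, 0.427, 0, 0, 0, 1], [0, 0.003, 0.427, 0, 0, 0, 1]])

```text
time_s: 14.35
position: [0.6563, -0.0057, 0.0892]
tcp_rot: [[0.001, 1.0, 0.001], [1.0, -0.001, -0.0], [-0.0, 0.001, -1.0]]
force: [0.3, 0.1, -0.7]
opening: 0.92
grasp_force: 0.0
```

step_arm(steps=[[0, 0, 0, 0, 0, 0, 1], [0, 0, 0, 0, 0, 0, 1], [0, 0, 0, 0, 0, 0, 1], [0, 0, 0, 0, 0, 0, 1], [0, 0, 0, 0, 0, 0, 1], [0, 0, 0, 0, 0, 0, 1], [0, 0, 0, 0, 0, 0, 1], [0, 0, 0, 0, 0, 0, 1]])

```text
time_s: 15.02
position: [0.656, -0.005, 0.0887]
tcp_rot: [[-0.0, 1.0, -0.001], [1.0, 0.0, 0.0], [0.0, -0.001, -1.0]]
force: [-2.1, -0.6, 2.2]
opening: 0.441
grasp_force: 30.0
```

step_arm(steps=[[0, 0, -0.04, 0, 0, 0, 1], [0, 0, -0.12, 0, 0, 0, 1], [0, 0, -0.22, 0, 0, 0, 1], [0, 0, -0.29, 0, 0, 0, 1], [0, 0, -0.3, 0, 0, 0, 1], [0, 0, -0.3, 0, 0, 0, 1]])

```text
time_s: 15.52
position: [0.6573, -0.0052, 0.1803]
tcp_rot: [[-0.0, 1.0, 0.004], [1.0, 0.0, -0.001], [-0.001, 0.004, -1.0]]
force: [0.5, 0.2, -2.8]
opening: 0.441
grasp_force: 30.0
```

step_arm(steps=[[-0.02, -0.1, 0, 0, 0, -0.05, 1], [-0.04, -0.22, 0, 0, 0, -0.1, 1], [-0.06, -0.34, 0, 0, 0, -0.182, 1], [-0.08, -0.46, 0, 0, 0, -0.182, 1], [-0.1, -0.57, 0, 0, 0, -0.182, 1], [-0.11, -0.613, 0, 0, 0, -0.182, 1], [-0.11, -0.613, 0, 0, 0, -0.182, 1], [-0.11, -0.613, 0, 0, 0, -0.182, 1]])

```text
time_s: 16.18
position: [0.4713, -0.038, 0.1776]
tcp_rot: [[-0.141, 0.99, -0.002], [0.99, 0.141, 0.001], [0.001, -0.002, -1.0]]
force: [0.3, -0.5, -3.4]
opening: 0.436
grasp_force: 30.0
```

Run:
```python
from h import *
cs=snap('scene');cd=snap('side');print(read_state()['position'],read_state()['opening'])
a=cs['bgr'][70:250,80:320];b=cd['bgr'][60:240,240:480]
cv2.imwrite('pics/m4.png',np.hstack([cv2.resize(a,(400,300)),cv2.resize(b,(400,300))]))
```

```text
[ 0.47362289 -0.03831332  0.178093  ] 0.4389493846463802
```

View pics/m4.png

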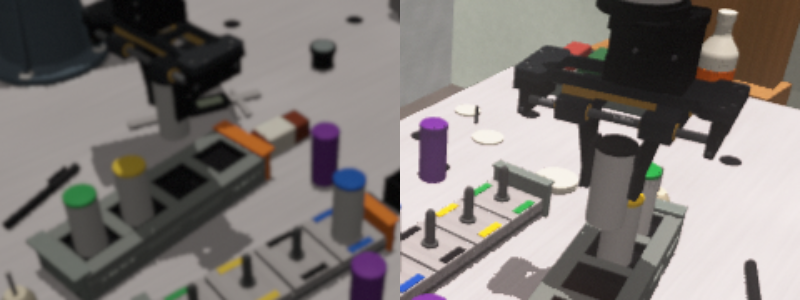

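step_arm(steps=[[0, 0, 0.06, 0, 0, 0, 1], [0, 0, 0.13, 0, 0, 0, 1], [0, 0, 0.19, 0, 0, 0, 1], [0, 0, 0.235, 0, 0, 0, 1], [0, 0, 0.26, 0, 0, 0, 1], [0, 0, 0.275, 0, 0, 0, 1], [0, 0, 0.285, 0, 0, 0, 1], [0, 0, 0.285, 0, 0, 0, 1]])

```text
time_s: 16.95
position: [0.473, -0.0381, 0.0928]
tcp_rot: [[-0.143, 0.99, 0.0], [0.99, 0.143, -0.0], [-0.0, 0.0, -1.0]]
force: [-0.0, -0.1, -3.5]
opening: 0.437
grasp_force: 30.0
```

step_arm(steps=[[0, 0, 0.004, 0, 0, 0, 1], [0, 0, 0.008, 0, 0, 0, 1], [0, 0, 0.01, 0, 0, 0, 1], [0, 0, 0.012, 0, 0, 0, 1], [0, 0, 0.012, 0, 0, 0, 1]])

```text
time_s: 17.37
position: [0.4725, -0.0381, 0.0897]
tcp_rot: [[-0.142, 0.99, 0.0], [0.99, 0.142, -0.0], [-0.0, 0.0, -1.0]]
force: [0.6, 0.6, -2.9]
opening: 0.438
grasp_force: 30.0
```

step_arm(steps=[[0, 0, 0.003, 0, 0, 0, 1], [0, 0, 0.005, 0, 0, 0, 1], [0, 0, 0.005, 0, 0, 0, 1]])

```text
time_s: 17.62
position: [0.4726, -0.0382, 0.0886]
tcp_rot: [[-0.142, 0.99, 0.001], [0.99, 0.142, -0.0], [-0.0, 0.001, -1.0]]
force: [-1.4, 0.6, 4.6]
opening: 0.433
grasp_force: 30.0
```

step_arm(steps=[[0, 0, -0.001, 0, 0, 0, 1], [0, 0, -0.001, 0, 0, 0, -1], [0, 0, -0.001, 0, 0, 0, -1], [0, 0, -0.001, 0, 0, 0, -1], [0, 0, -0.001, 0, 0, 0, -1], [0, 0, -0.001, 0, 0, 0, -1], [0, 0, -0.001, 0, 0, 0, -1], [0, 0, -0.001, 0, 0, 0, -1]])

```text
time_s: 18.28
position: [0.4724, -0.0381, 0.0882]
tcp_rot: [[-0.142, 0.99, -0.0], [0.99, 0.142, 0.0], [0.0, -0.0, -1.0]]
force: [-0.0, -0.2, -0.0]
opening: 0.884
grasp_force: 0.0
```

step_arm(steps=[[0, 0, 0, 0, 0, 0, -1], [0, 0, -0.05, 0, 0, 0, -1], [0, 0, -0.15, 0, 0, 0, -1], [0, 0, -0.28, 0, 0, 0, -1], [0, 0, -0.38, 0, 0, 0, -1], [0, 0, -0.43, 0, 0, 0, -1], [0, 0, -0.43, 0, 0, 0, -1], [0, 0, -0.43, 0, 0, 0, -1]])

```text
time_s: 18.95
position: [0.4726, -0.0381, 0.2179]
tcp_rot: [[-0.143, 0.99, 0.002], [0.99, 0.143, -0.001], [-0.001, 0.002, -1.0]]
force: [-0.3, 0.4, -0.4]
opening: 1.001
grasp_force: 0.0
```

step_arm(steps=[[0.045, 0.1, 0, 0, 0, 0.05, -1], [0.09, 0.22, 0, 0, 0, 0.1, -1], [0.14, 0.34, 0, 0, 0, 0.182, -1], [0.19, 0.46, 0, 0, 0, 0.182, -1], [0.23, 0.57, 0, 0, 0, 0.182, -1], [0.272, 0.684, 0, 0, 0, 0.182, -1], [0.272, 0.684, 0, 0, 0, 0.182, -1], [0.272, 0.684, 0, 0, 0, 0.182, -1]])

```text
time_s: 19.62
position: [0.6638, 0.0729, 0.2139]
tcp_rot: [[-0.002, 1.0, -0.004], [1.0, 0.002, 0.0], [0.0, -0.004, -1.0]]
force: [0.2, -0.5, -0.2]
opening: 0.998
grasp_force: 0.0
```

Run:
```python
from h import *
c=snap('wrist','w7');print(read_state()['position'])
print([(q[:3],plane(c,*q[1],.114)) for q in comps(mask(c,'blue'))[:2]])
cs=snap('scene');cd=snap('side')
a=cs['bgr'][70:250,80:320];b=cd['bgr'][90:270,200:440]
cv2.imwrite('pics/m5.png',np.hstack([cv2.resize(a,(400,300)),cv2.resize(b,(400,300))]))
```

```text
[0.66244051 0.07223755 0.21420988]
[((975, (np.float64(256.0), np.float64(205.5)), (235, 191, 45, 30)), array([0.6632164 , 0.06830351])), ((50, (np.float64(223.9), np.float64(191.6)), (221, 184, 7, 13)), array([0.63661565, 0.08023012]))]
```

View pics/m5.png

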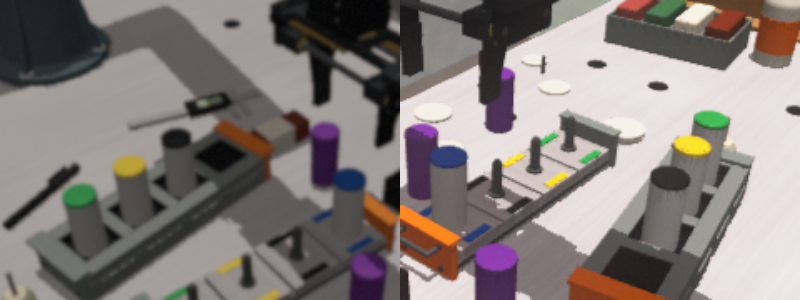

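step_arm(steps=[[0, 0, 0.08, 0, 0, 0, -1], [0, 0, 0.18, 0, 0, 0, -1], [0, 0, 0.28, 0, 0, 0, -1], [0, 0, 0.36, 0, 0, 0, -1], [0, 0, 0.41, 0, 0, 0, -1], [0, 0, 0.427, 0, 0, 0, -1], [0, 0, 0.427, 0, 0, 0, 1], [0, 0, 0.427, 0, 0, 0, 1]])

```text
time_s: 20.43
position: [0.6638, 0.0714, 0.0899]
tcp_rot: [[0.001, 1.0, 0.0], [1.0, -0.001, -0.0], [-0.0, 0.0, -1.0]]
force: [0.4, 0.7, 0.7]
opening: 0.923
grasp_force: 0.0
```

step_arm(steps=[[0, 0, 0, 0, 0, 0, 1], [0, 0, 0, 0, 0, 0, 1], [0, 0, 0, 0, 0, 0, 1], [0, 0, 0, 0, 0, 0, 1], [0, 0, 0, 0, 0, 0, 1], [0, 0, 0, 0, 0, 0, 1], [0, 0, 0, 0, 0, 0, 1], [0, 0, 0, 0, 0, 0, 1]])

```text
time_s: 21.1
position: [0.6641, 0.072, 0.0894]
tcp_rot: [[-0.0, 1.0, 0.0], [1.0, 0.0, 0.0], [0.0, 0.0, -1.0]]
force: [0.7, -0.0, 0.5]
opening: 0.441
grasp_force: 30.0
```

step_arm(steps=[[0, 0, -0.04, 0, 0, 0, 1], [0, 0, -0.12, 0, 0, 0, 1], [0, 0, -0.22, 0, 0, 0, 1], [0, 0, -0.29, 0, 0, 0, 1], [0, 0, -0.3, 0, 0, 0, 1], [0, 0, -0.3, 0, 0, 0, 1]])

```text
time_s: 21.6
position: [0.6646, 0.0719, 0.1809]
tcp_rot: [[-0.0, 1.0, 0.003], [1.0, 0.0, -0.0], [-0.0, 0.003, -1.0]]
force: [-0.7, -0.2, -2.5]
opening: 0.44
grasp_force: 30.0
```

step_arm(steps=[[-0.02, -0.1, 0, 0, 0, -0.05, 1], [-0.045, -0.22, 0, 0, 0, -0.1, 1], [-0.07, -0.34, 0, 0, 0, -0.182, 1], [-0.095, -0.46, 0, 0, 0, -0.182, 1], [-0.12, -0.58, 0, 0, 0, -0.182, 1], [-0.14, -0.674, 0, 0, 0, -0.182, 1], [-0.14, -0.674, 0, 0, 0, -0.182, 1], [-0.14, -0.674, 0, 0, 0, -0.182, 1]])

```text
time_s: 22.27
position: [0.4584, 0.0301, 0.1778]
tcp_rot: [[-0.141, 0.99, -0.005], [0.99, 0.141, 0.001], [0.002, -0.005, -1.0]]
force: [1.2, 0.3, -2.9]
opening: 0.439
grasp_force: 30.0
```

step_arm(steps=[[0, 0, 0.06, 0, 0, 0, 1], [0, 0, 0.13, 0, 0, 0, 1], [0, 0, 0.19, 0, 0, 0, 1], [0, 0, 0.235, 0, 0, 0, 1], [0, 0, 0.26, 0, 0, 0, 1], [0, 0, 0.275, 0, 0, 0, 1], [0, 0, 0.285, 0, 0, 0, 1], [0, 0, 0.288, 0, 0, 0, 1]])

```text
time_s: 22.93
position: [0.4622, 0.0299, 0.0924]
tcp_rot: [[-0.143, 0.99, 0.0], [0.99, 0.143, -0.0], [-0.0, 0.0, -1.0]]
force: [0.4, 0.2, -3.2]
opening: 0.441
grasp_force: 30.0
```

step_arm(steps=[[0, 0, 0.004, 0, 0, 0, 1], [0, 0, 0.008, 0, 0, 0, 1], [0, 0, 0.01, 0, 0, 0, 1], [0, 0, 0.012, 0, 0, 0, 1], [0, 0, 0.013, 0, 0, 0, 1]])

```text
time_s: 23.35
position: [0.462, 0.0299, 0.0893]
tcp_rot: [[-0.142, 0.99, 0.001], [0.99, 0.142, -0.0], [-0.0, 0.001, -1.0]]
force: [-0.9, 0.1, 4.4]
opening: 0.441
grasp_force: 30.0
```

Contact at the expected height. Releasing and rising.

step_arm(steps=[[0, 0, -0.001, 0, 0, 0, 1], [0, 0, -0.001, 0, 0, 0, -1], [0, 0, -0.001, 0, 0, 0, -1], [0, 0, -0.001, 0, 0, 0, -1], [0, 0, -0.001, 0, 0, 0, -1], [0, 0, -0.001, 0, 0, 0, -1], [0, 0, -0.001, 0, 0, 0, -1], [0, 0, -0.001, 0, 0, 0, -1]])

```text
time_s: 24.02
position: [0.4617, 0.0299, 0.0892]
tcp_rot: [[-0.142, 0.99, 0.0], [0.99, 0.142, -0.0], [-0.0, 0.0, -1.0]]
force: [-0.1, -1.0, -0.2]
opening: 0.884
grasp_force: 0.0
```

step_arm(steps=[[0, 0, 0, 0, 0, 0, -1], [0, 0, -0.05, 0, 0, 0, -1], [0, 0, -0.15, 0, 0, 0, -1], [0, 0, -0.28, 0, 0, 0, -1], [0, 0, -0.38, 0, 0, 0, -1], [0, 0, -0.5, 0, 0, 0, -1], [0, 0, -0.5, 0, 0, 0, -1], [0, 0, -0.5, 0, 0, 0, -1]])

```text
time_s: 24.68
position: [0.4629, 0.0298, 0.2412]
tcp_rot: [[-0.143, 0.99, 0.006], [0.99, 0.143, -0.001], [-0.002, 0.005, -1.0]]
force: [0.0, 0.3, -0.1]
opening: 0.999
grasp_force: 0.0
```

Run:
```python
from h import *
cs=snap('scene');cd=snap('side');print(read_state()['position'])
for k in('blue','yellow','green'):
    P=[[q[1] for q in comps(mask(c,k)) if b[0]<q[1][0]<b[1] and b[2]<q[1][1]<b[3]] for c,b in((cs,(90,250,110,210)),(cd,(300,440,130,260)))]
    print(k,tri(cs,P[0][0],cd,P[1][0]) if P[0] and P[1] else P)
a=cs['bgr'][70:250,80:320];b=cd['bgr'][120:300,240:480]
cv2.imwrite('pics/m6.png',np.hstack([cv2.resize(a,(400,300)),cv2.resize(b,(400,300))]))
```

```text
[0.46086372 0.03006049 0.23856996]
blue [0.45824644 0.03065738 0.11183611]
yellow [ 0.48260567 -0.10779365  0.11166341]
green [ 0.49762958 -0.17766524  0.11302896]
```

View pics/m6.png

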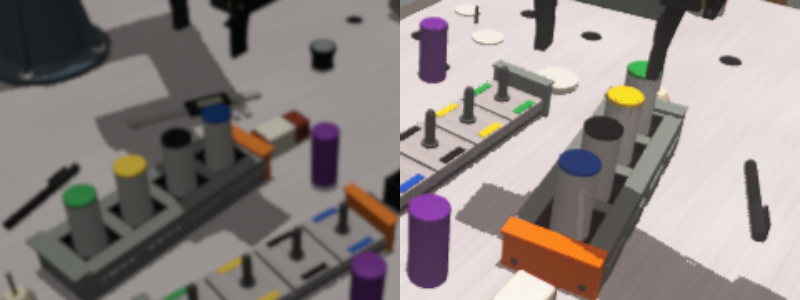

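All four sleeves stand upright in their pockets, in the order blue, black, yellow, green counted from the orange end. The gripper is clear, so I'm handing in.

```bash
python3 -c "
from rig import *
print(hand_in())"
```

```text
the job is handed in; nothing more can be done
None
```

I moved all four sleeves into the tray in rack order (blue, black, yellow, green from the orange end) and handed the job in after about 25 s of robot time; the last images showed all four upright in their pockets with the gripper clear, but hand-in returned no verdict.

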